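Park the push pad, then hold the jointer fence at its bevel mark

TASK

Take the push pad off the jointer's bed and set it down flat inside its taped outline on the bench. Then swing the loose fence up from its forward stop until its pointer lines up with the clip on the quadrant behind it, without letting it drop, and finish still holding it steady there, because I am about to lock it and it would fall if you let go. Leave the clip and everything else on the bench where they are.

Things in the scene. Friction and masses are not known exactly. Their poses are not given: they have to be found in the camera images.
- jointer: Bench jointer (wood planer), fixed. Origin: centre of its underside, on the bench; x from its front (robot side) to its back, y along the beds, z up. Two aluminium beds, top 155 mm up, x -105 to +95, y -374 to +374 mm; on them at y -26 to +65 a guard 10 mm thick (its pivot pin 17 mm high). Overall about 750 mm long; a switch box stands out of its front to x -150 mm at y 87 to 173, below z 85.
- fence_hinge (a point): Point on the fence's hinge axis, middle of its length: at (85, 0, 160) mm in the jointer's frame. The axis runs along the jointer's y. This frame is turned like the jointer's.
- fence (a joint): Tilt of the fence, rad. 0 = forward stop, leaning 45 degrees towards the robot over the bed; grows as it swings up and back; 0.785 = upright, back stop. The moving mass is 0.9 kg, centred about 55 mm from the hinge; the hinge has hardly any friction, so the fence falls back to 0 when let go.
- fence_top (a point): Middle of the fence's top edge, mid-plane, 110 mm from the hinge axis. Turns with the fence: z along the plate away from the hinge, x out of its back face, y along the fence. Flat aluminium plate 520 mm long (y -260 to +260), 12 mm thick; ribs 9 mm high on its back only below 52 mm from the hinge, so the upper 55 mm is bare both sides and can be pinched anywhere from y -220 to +110 mm.
- fence_pointer (a point): Tip of the fence's pointer, a thin steel rod (8 mm) standing out of the fence's back near one end (y 160 to 176 mm), 102 mm from the hinge axis. It turns with the fence and sweeps over the rim of the quadrant.
- clip (a joint): Place of the clip on the quadrant, rad, on the same scale as the fence's tilt: the pointer is lined up with the clip when the fence joint has this value. Lies between 0.30 and 0.60. The clip sits tight by friction and does not stop the fence or pointer.
- clip_tip (a point): Point of the clip beside the pointer's tip when lined up (2 mm apart along the hinge); 102 mm from the hinge axis, y 178 mm. Black folded clip, 18 mm wide, 18 mm thick at its outer flange, standing 26 mm out of the rim of the quadrant: a fixed metal arc with ticks behind the fence, radius 95 mm about the hinge, at the jointer's y 168 to 192 mm. Axes as fence_top's when lined up.
- push_pad: Push pad: plywood board with rubber underside, 170 x 75 x 24 mm, with a bar handle above. Origin: centre of its underside; x along its length, z up. The bar runs along x, 130 mm long, 26 wide, 22 tall, its centre 86 mm up, on two posts 26 mm long at x -52 and +52: a gap 50 mm high under the bar. 0.25 to 0.5 kg. Starts flat on the bed's -y half near the front edge, roughly along the bed.
- outline: Rectangle of paper tape, 1 mm thin, stuck on the bench between the robot and the jointer, left or right, 192 x 96 mm inside its lines. Origin: its centre, on the bench top; x along its length.
- sanding_block: Bystander: cork sanding block, 110 x 64 x 32 mm, lying on the bench on the side opposite to the outline. Origin: centre of underside.
- push_stick: Bystander: flat plywood push stick, 250 mm long, 12 mm thick, lying on the bench in front of the robot. Origin: on its underside near the middle; x along it.
- square: Bystander: combination square lying flat, blade 300 mm long, 14 mm high. Origin: on its underside, below the blade's middle.
- glue_bottle: Bystander: yellow glue bottle, 64 mm across, 170 mm tall. Origin: centre of underside.
- tape_measure: Bystander: tape measure case, 75 x 70 x 35 mm. Origin: centre of underside.
- offcut: Bystander: softwood offcut, 190 x 70 x 32 mm. Origin: centre of underside; x along it.
Mind the look-alikes: they are no part of the job. Several things have the shape of the push_pad; the one meant has the colours described above.

How it is judged:
By the outcome, as a careful person would: the job done as asked, in the order asked, and still so for the second after the job is handed in, while the arm keeps its last pose, push and grip.
It also fails if it takes over 46 s, if anything falls off the work surface, if the arm or the gripper's body presses on something with over 40 N, if the wrist force passes 120 N, or if a joint passes its speed limit or range.

ROBOT

A 6-joint arm with a two-finger parallel gripper is mounted at the origin on the work surface. World frame = base frame: x ahead of the robot, y to its left, z up, the work surface at z = 0. Lengths are in m, angles in degrees, forces in N, time in s.
With the tool pointing down it reaches from about 0.325 to 0.9 m from the base axis. Payload 3.5 kg.
Tool frame: the origin (TCP) lies at the very end of the fingers, on their centre line; the grasp point (between the pads) lies 19 mm behind it; z points along the fingers, y is the direction in which the jaws open and shut (so a half turn about z gives the same grasp; the last joint's range is limited). The gripper opens to 85 mm and grips with 20 to 120 N. Pads are 22 mm wide; open, the fingers measure 114 mm over their backs; the gripper's body (76 mm by 85 mm) begins 54 mm behind the grasp point. The pads swing forward as they close: fully open they stand 13 mm farther back than shut.
Start: joints at [64.664, 15.837, -1.513, 72.651, 0, 84.076], TCP at [0.208, 0.589, 0.231] pointing down, gripper open.
Joint ranges: [-178.77, 178.77], [-48.84, 107.48], [-61.69, 71.31], [-111.58, 123.2], [-90, 87.43], [-180, 180]. Speed limits (degrees/s): [147.25, 147.25, 180, 180, 180, 180].

INTERFACE

Orientations are given as [roll, pitch, yaw] about the fixed x, y, z axes, in that order (R = Rz(yaw) Ry(pitch) Rx(roll)).
In Python, from workcell import manip, capture, camera_info gives the robot as it stands.
- The arm moves only by the tool drive_tool, never from a script. Its argument "motion" is a list of rows, each an object with "delta_rot": the turn, a rotation vector about the world's x, y, z in degrees, a list of three; "travel": the shift along the world's x, y, z in mm, a list of three; "fingers": the finger opening in mm, from 0 to 85.4. A call has exactly 8 rows; each row shifts and turns the commanded pose from where the row before left it; what a row does not reach is not made up. A row lasts 1/8 s, in which the tool goes at most 62.5 mm and 10.7 degrees, less where a joint would pass 70% of its speed; a pose out of reach is approached as far as the arm can. A call with a gripper value outside its range is refused whole. The fingers move at their own pace and stop on an object; "squeeze" is the grip in N (left out, the last holds). Time passes only in rows, so rows that do not move let the fingers close, or fill a call up. It gives the time, the measured TCP pose, the force and the opening at its end, in the units of the state.
- manip.read_state(): the state, without advancing time (a new reading comes with each control period).
- capture(name): name is "scene" or "top"; returns the picture (420x560x3 uint8, red, green, blue); there is no depth.
- camera_info(name): a dict with "camera_matrix" (3x3 intrinsics, pixels), "D" ([k1, k2, p1, p2, k3] as OpenCV has them; the pictures are not rectified), "cam_to_world" (4x4, takes a point from camera to world coordinates). Camera axes: x right, y up, looking along -z (the intrinsics and any distortion apply to the point x, -y, -z); pixel columns grow to the right and rows downward; lengths in m; the calibration is good to about 2 mm. A picture is of the moment at which its call begins. camera_info takes no time and is no camera call.
- manip.close_job(): hands the job in, once; it reports no verdict.
The state is a dict: "t": time; "q": joint angles; "dq": joint speeds; "effort": joint torques, N m; "position": TCP position; "tool_rot": TCP orientation; "force": force on the tool from outside, world axes, zero at the start; "wrist_torque": the same for the moment, N m; "width": opening from 0.0 (shut) to 1.0 (fully open).
Only numpy, scipy, OpenCV 4.12 (cv2) and the standard library are available. Lean on these libraries where they do the work, as an engineer would, in place of code of your own. Each camera call takes 0.05 s, during which the arm holds its last target.

## Working session

There is one attempt and no reset: what is moved stays moved. The work goes in short steps, Python scripts to look and compute and a tool call to move; the robot and the scene stay as the last step left them, time stands still between calls to the robot, and variables do not carry over. Pictures are saved under pics/ and viewed, and the job is handed in when it is done.

Besides the shell and the picture viewer there is one more tool, called after "Call:" as name(argument=value, ...), one argument or row to a line, values as JSON. drive_tool: Moves the arm, as the interface text tells. Its arguments: {"type":"object","properties":{"motion":{"type":"array","items":{"type":"object","properties":{"delta_rot":{"type":"array","items":{"type":"number"}},"travel":{"type":"array","items":{"type":"number"}},"fingers":{"type":"number"}}}},"squeeze":{"type":"number"}},"required":["motion"]}

```bash
ls; mkdir -p pics; python3 - <<'E'
from workcell import manip, capture, camera_info
import cv2, numpy as np
print(manip.read_state())
for n in ["scene","top"]:
    im=capture(n); cv2.imwrite(f"pics/{n}0.png",cv2.cvtColor(im,cv2.COLOR_RGB2BGR))
    c=camera_info(n); print(n,np.round(np.array(c["camera_matrix"]),1).tolist(),c["D"],np.round(np.array(c["cam_to_world"]),4).tolist())
E
```

```text
pics
{'t': 0.0, 'q': array([ 6.46645294e+01,  1.58785795e+01, -1.59967626e+00,  7.26512981e+01,
       -6.81294614e-04,  8.40794056e+01]), 'dq': array([ 0.00328895,  0.02932923,  0.00801891,  0.01743708, -0.04430315,
       -0.00588575]), 'effort': array([-5.65452356e-04, -4.45510483e+01,  2.95201492e+01,  1.64607831e-02,
       -1.96597989e-04,  9.40711487e-06]), 'position': array([0.20738373, 0.58874352, 0.23014116]), 'tool_rot': array([-1.79871067e+02, -1.26858171e-02,  1.60585110e+02]), 'force': array([-0.76435505,  0.36777115,  0.30580822]), 'wrist_torque': array([0.03450376, 0.03067123, 0.01972507]), 'width': 1.0007078938048235}
scene [[538.7, 0.0, 279.9], [0.0, 538.7, 208.0], [0.0, 0.0, 1.0]] [-0.0380364  0.         0.         0.         0.       ] [[0.7311, -0.3449, 0.5886, 1.6191], [0.6818, 0.4008, -0.612, -1.2448], [-0.0248, 0.8488, 0.5282, 1.2141], [0.0, 0.0, 0.0, 1.0]]
top [[481.4, 0.0, 272.2], [0.0, 481.4, 207.1], [0.0, 0.0, 1.0]] [-0.14795087  0.          0.          0.          0.        ] [[-0.0142, 0.9828, -0.1839, 0.1402], [-0.9999, -0.0155, -0.0058, -0.0192], [-0.0086, 0.1838, 0.9829, 1.874], [0.0, 0.0, 0.0, 1.0]]
```

View pics/scene0.png

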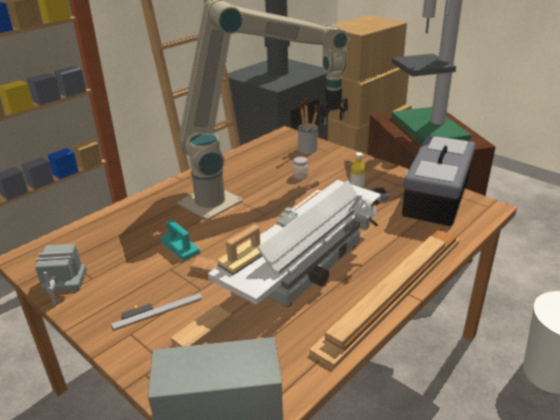

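View pics/top0.png

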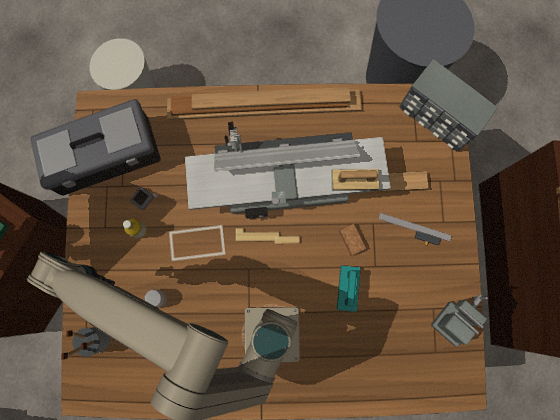

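Top view: the jointer is at about (287,172), the wooden pad with a tan handle at (357,179), the tape outline at (197,243) and a teal look-alike at (348,288). The push stick lies at (268,237) and the sanding block at (354,240). The scene view shows the pad at (243,250) and the fence and quadrant at around (370,205).

```bash
cat > h.py <<'E'
import cv2, numpy as np
from workcell import manip, capture, camera_info
def cam(n):
    c=camera_info(n); return np.array(c["camera_matrix"],float),np.array(c["D"],float),np.array(c["cam_to_world"],float)
def ray(n,px):
    K,D,T=cam(n); p=cv2.undistortPoints(np.array(px,float).reshape(-1,1,2),K,D).reshape(-1,2)
    d=np.c_[p[:,0],-p[:,1],-np.ones(len(p))]@T[:3,:3].T
    return T[:3,3],d
def plane(n,px,z):
    o,d=ray(n,px); return o+d*((z-o[2])/d[:,2])[:,None]
def proj(n,P):
    K,D,T=cam(n); P=np.array(P,float).reshape(-1,3); c=(P-T[:3,3])@T[:3,:3]; c=c*[1,-1,-1]
    return cv2.projectPoints(c,np.zeros(3),np.zeros(3),K,D)[0].reshape(-1,2)
def tri(pa,pb):
    o1,d1=ray("scene",[pa]);o2,d2=ray("top",[pb]);d1=d1[0]/np.linalg.norm(d1);d2=d2[0]/np.linalg.norm(d2)
    A=np.c_[d1,-d2];s=np.linalg.lstsq(A,o2-o1,rcond=None)[0]
    a=o1+s[0]*d1;b=o2+s[1]*d2;return (a+b)/2,np.linalg.norm(a-b)
def crop(src,x0,y0,w,h,s,out):
    im=cv2.imread(src)[y0:y0+h,x0:x0+w]; cv2.imwrite(out,cv2.resize(im,None,fx=s,fy=s,interpolation=cv2.INTER_CUBIC))
E
python3 - <<'E'
from h import *
crop("pics/top0.png",170,110,270,160,2.9,"pics/t1.png")
crop("pics/scene0.png",190,160,220,150,3.6,"pics/s1.png")
crop("pics/scene0.png",320,160,80,70,8,"pics/s2.png")
crop("pics/top0.png",205,115,60,50,10,"pics/t2.png")
E
```

```text
(no output)
```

View pics/t1.png

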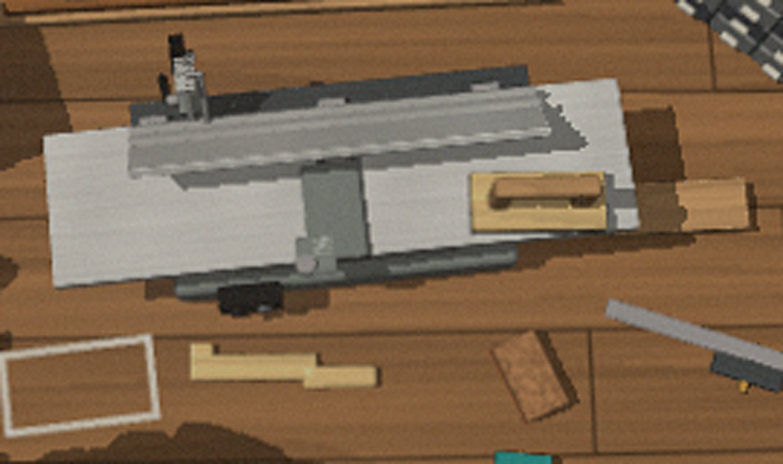

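View pics/s1.png

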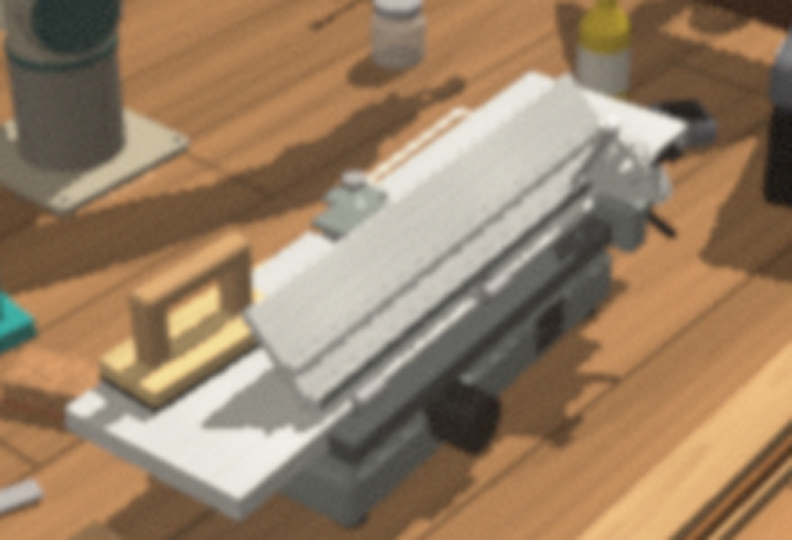

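View pics/s2.png

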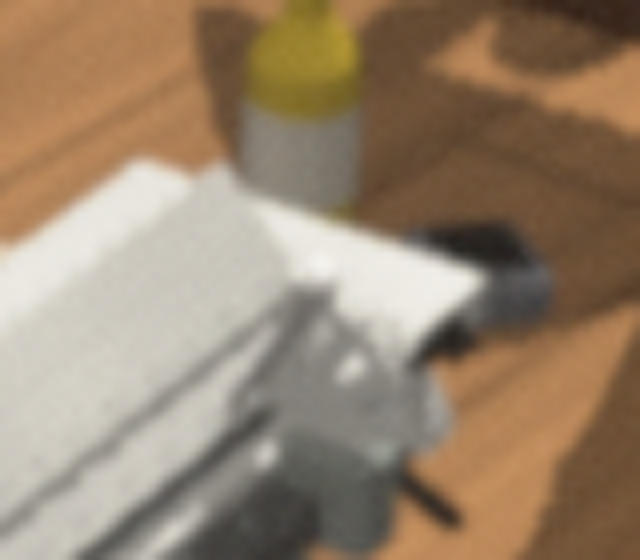

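View pics/t2.png

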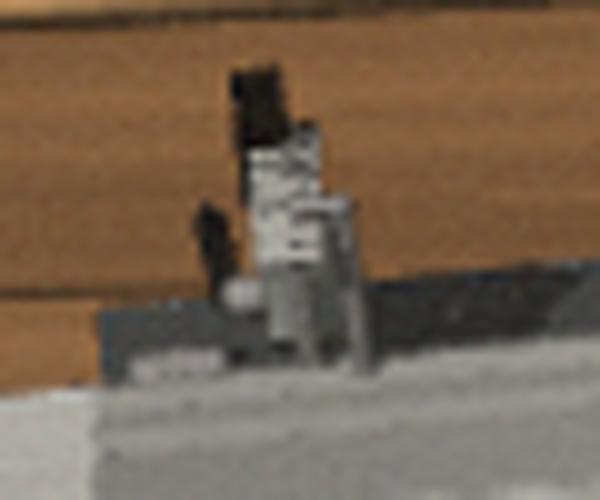

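```bash
python3 - <<'E'
from h import *
im=cv2.imread("pics/top0.png"); 
# bed corners refine
g=cv2.cvtColor(im,cv2.COLOR_BGR2GRAY)
c0=np.array([[43,136],[56,287],[615,78],[637,227]],float)/2.9+[170,110]
c=cv2.cornerSubPix(g,c0.astype(np.float32).reshape(-1,1,2),(4,4),(-1,-1),(cv2.TERM_CRITERIA_EPS+cv2.TERM_CRITERIA_MAX_ITER,50,.01)).reshape(-1,2)
print(c0.round(1).tolist(),c.round(1).tolist())
M=np.array([[95,374],[-105,374],[95,-374],[-105,-374]])/1000
def fit(M,P):
    a=M-M.mean(0);b=P-P.mean(0);th=np.arctan2((a[:,0]*b[:,1]-a[:,1]*b[:,0]).sum(),(a*b).sum());R=np.array([[np.cos(th),-np.sin(th)],[np.sin(th),np.cos(th)]])
    t=P.mean(0)-R@M.mean(0);return th,t,np.abs(P-(M@R.T+t)).max(0)
for cc in (c0,c):
    P=plane("top",cc,.155)[:,:2]; print(P.round(4).tolist()); th,t,e=fit(M,P); print(np.degrees(th),t,e)
# outline
hsv=cv2.cvtColor(im,cv2.COLOR_BGR2HSV)
m=((hsv[...,1]<70)&(hsv[...,2]>150)).astype(np.uint8); m[:, :160]=0;m[:,235:]=0;m[:215]=0;m[270:]=0
ys,xs=np.nonzero(m);r=cv2.minAreaRect(np.c_[xs,ys].astype(np.float32));print("outl",r,len(xs))
b=cv2.boxPoints(r);Pw=plane("top",b,.001);print(Pw.round(4).tolist(),Pw.mean(0))
# pad: board top at z=.179, hue
for name,pt in (("board",(480,182)),("bar",(545,188)),("stick",(250,368)),("off",(730,200))):
    x,y=int(pt[0]/2.9+170),int(pt[1]/2.9+110);print(name,hsv[y,x])
E
```

```text
[[184.8, 156.9], [189.3, 209.0], [382.1, 136.9], [389.7, 188.3]] [[184.60000610351562, 156.60000610351562], [188.3000030517578, 208.39999389648438], [381.70001220703125, 136.8000030517578], [389.79998779296875, 187.89999389648438]]
[[0.6579, 0.3147], [0.4598, 0.2938], [0.7246, -0.4269], [0.5257, -0.4428]]
5.138799001889596 [ 0.59696437 -0.0648625 ] [0.00088332 0.00442232]
[[0.6591, 0.3158], [0.4618, 0.2974], [0.7251, -0.4255], [0.5271, -0.4436]]
5.071916103410169 [ 0.59826891 -0.06354035] [0.00122869 0.00227112]
outl ((196.4371337890625, 242.4500274658203), (29.7775936126709, 54.07656478881836), 83.48019409179688) 418
[[0.4021, 0.4062, 0.001], [0.4238, 0.1924, 0.001], [0.3068, 0.1788, 0.001], [0.2849, 0.3903, 0.001]] [0.3544082  0.29192921 0.001     ]
board [ 19 111 184]
bar [ 15 124 152]
stick [ 19 106 190]
off [ 15 126 168]
```

```bash
python3 - <<'E'
from h import *
im=cv2.imread("pics/top0.png")
crop("pics/top0.png",325,160,80,40,10,"pics/t3.png")
crop("pics/scene0.png",210,215,65,65,9,"pics/s3.png")
J=np.array([.5975,-.0642]);a=np.radians(5.1);R=np.array([[np.cos(a),-np.sin(a)],[np.sin(a),np.cos(a)]])
q=lambda pts,z:((plane("top",np.array(pts)/2.9+[170,110],z)[:,:2]-J)@R*1000).round(1).tolist()
print(q([(470,172),(472,229),(605,172),(606,229)],.179)); print(q([(492,184),(600,184),(545,177),(545,200)],.25))
def W(p): p=np.array(p,float)/1000; return np.r_[J+R@p[:2],p[2]]
# pointer/clip prediction at angles
for phi in np.radians([45,55,65,75,85,90,100,110,120]):
    # phi elevation from -x dir
    P=W([85-102*np.cos(phi),178,160+102*np.sin(phi)]); print(np.degrees(phi).round(),proj("top",P).round(1)[0],proj("scene",P).round(1)[0])
E
```

```text
[[-18.1, -164.0], [-91.2, -157.1], [-35.4, -334.4], [-108.6, -324.8]]
[[-53.8, -178.1], [-67.1, -308.5], [-51.7, -243.1], [-80.0, -239.2]]
45.0 [236.6 166.8] [335.5 190.2]
55.0 [236.  162.2] [338.8 188.5]
65.0 [235.4 157.3] [342.5 187.6]
75.0 [234.9 152.2] [346.5 187.5]
85.0 [234.4 147.2] [350.8 188.2]
90.0 [234.1 144.8] [353.  188.8]
100.0 [233.8 140.1] [357.3 190.6]
110.0 [233.5 135.9] [361.5 193.2]
120.0 [233.3 132.4] [365.4 196.4]
```

View pics/t3.png

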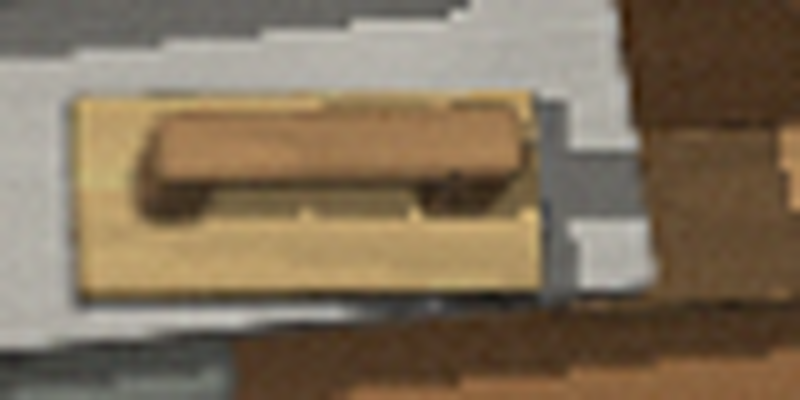

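View pics/s3.png

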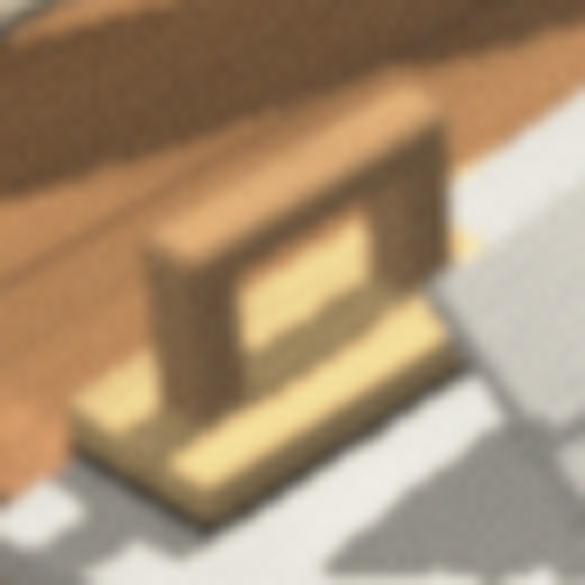

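```bash
python3 - <<'E'
from h import *
J=np.array([.5975,-.0642]);a=np.radians(5.1);R=np.array([[np.cos(a),-np.sin(a)],[np.sin(a),np.cos(a)]])
c=np.array([(75,98),(80,300),(537,95),(541,297)])/10+[324.5,159.5]
P=plane("top",c,.179);print("board",P.round(4).tolist(),P.mean(0))
c=np.array([(163,117),(165,182),(522,112),(520,177)])/10+[324.5,159.5]
P=plane("top",c,.252);print("bar",P.round(4).tolist(),P.mean(0))
W=lambda p:np.r_[J+R@(np.array(p[:2],float)/1000),p[2]/1000]
arc=lambda r,phi,y:W([85-r*np.cos(phi),y,160+r*np.sin(phi)])
for n,box,s in (("top",(205,115,60,50),13),("scene",(330,175,60,55),13)):
    im=cv2.imread(f"pics/{n}0.png");x0,y0,w,h=box
    im=cv2.resize(im[y0:y0+h,x0:x0+w],None,fx=s,fy=s,interpolation=cv2.INTER_CUBIC)
    def dot(p,col):
        u=((proj(n,p)[0]-[x0,y0])+.5)*s; cv2.circle(im,tuple(int(v) for v in u),2,col,-1)
    for d in range(45,181,5):
        f=np.radians(d)
        col=(0,0,255) if d%15 else (0,255,255)
        dot(arc(95,f,168),col);dot(arc(95,f,192),col);dot(arc(121,f,180),(255,0,0))
        dot(arc(102,f,170),(0,255,0))
    cv2.imwrite(f"pics/ov_{n}.png",im)
E
```

```text
board [[0.5941, -0.2289, 0.179], [0.5187, -0.2278, 0.179], [0.5931, -0.399, 0.179], [0.5174, -0.396, 0.179]] [ 0.55582328 -0.3129297   0.179     ]
bar [[0.5673, -0.2504, 0.252], [0.5439, -0.2501, 0.252], [0.5675, -0.3769, 0.252], [0.5441, -0.3748, 0.252]] [ 0.55572787 -0.31308172  0.252     ]
```

View pics/ov_top.png

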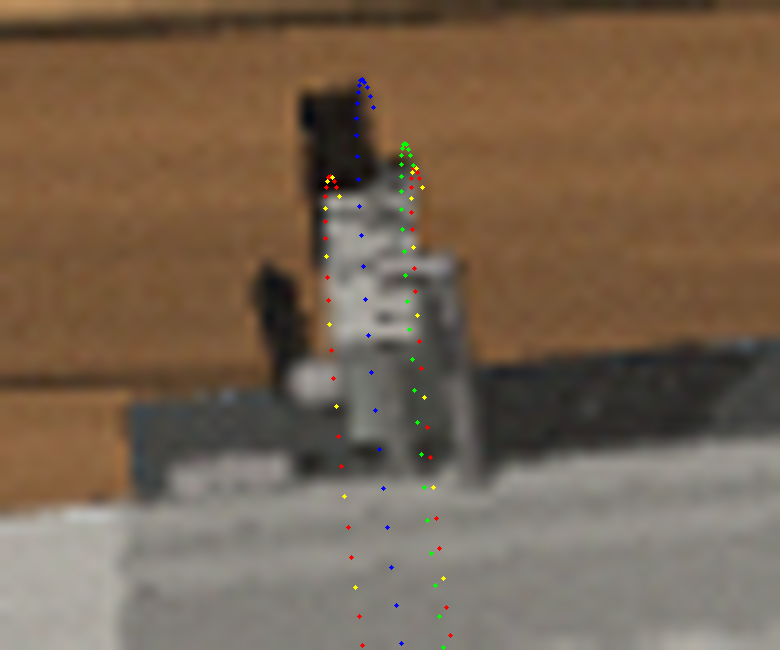

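View pics/ov_scene.png

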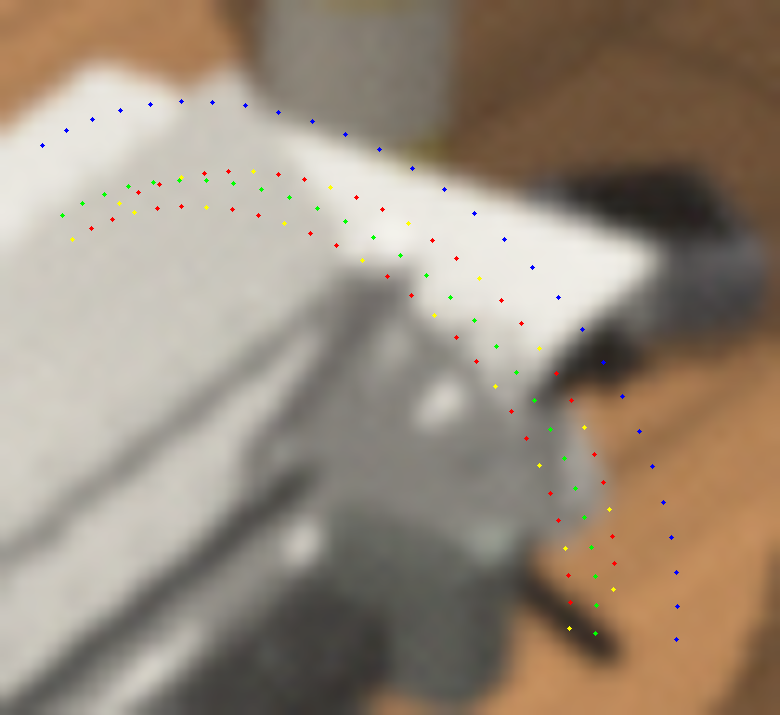

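```bash
python3 - <<'E'
from h import *
im=cv2.imread("pics/top0.png");hsv=cv2.cvtColor(im,cv2.COLOR_BGR2HSV)
m=((hsv[...,1]<70)&(hsv[...,2]>150)).astype(np.uint8); m[:, :160]=0;m[:,235:]=0;m[:215]=0;m[270:]=0
ys,xs=np.nonzero(m);P=plane("top",np.c_[xs,ys].astype(float),.001)[:,:2]*1000
c=P.mean(0);
for it in range(5):
    th=np.radians(6) if it==0 else th
    R=np.array([[np.cos(th),-np.sin(th)],[np.sin(th),np.cos(th)]]);Q=(P-c)@R
    s=[]; cc=[]
    for ax,h in ((0,53),(1,101)):
        o=1-ax; mid=np.abs(Q[:,o])<(80 if o else 35)
        pos=Q[mid&(Q[:,ax]>h/2)];neg=Q[mid&(Q[:,ax]<-h/2)]
        s+= [np.polyfit(k[:,o],k[:,ax],1)[0]*(1 if ax else -1) for k in (pos,neg)]
        cc.append((pos[:,ax].mean()+neg[:,ax].mean())/2); print(ax,pos[:,ax].mean()-neg[:,ax].mean(),len(pos),len(neg))
    c=c+R@np.array(cc); th+=np.mean(s[:2]); print(c,np.degrees(th),np.degrees(s))
E
```

```text
0 105.83140257992419 109 109
1 201.62068148474077 49 45
[353.7729272  290.97269076] 6.086262511222505 [0.14316528 0.02935974 0.99730653 1.15198292]
0 105.8282406012369 109 111
1 201.62389721098955 49 45
[353.77397197 290.97315874] 6.091664352838179 [ 0.05730829 -0.04650461  0.9130436   1.06720785]
0 105.82838497408433 109 111
1 201.6240833771477 49 45
[353.77386316 290.97316956] 6.091688588086873 [ 0.05193185 -0.05188338  0.9077671   1.06189931]
0 105.82838561969045 109 111
1 201.62408420833998 49 45
[353.77386267 290.97316961] 6.091688696817874 [ 0.05190773 -0.05190752  0.90774343  1.06187549]
0 105.8283856225869 109 111
1 201.624084212069 49 45
[353.77386267 290.97316961] 6.0916886973056865 [ 0.05190763 -0.05190762  0.90774332  1.06187539]
```

Call:
drive_tool(
  motion=[
    {"travel":[21.8,-56.4,10],"delta_rot":[0,0,-4.4],"fingers":50},
    {"travel":[21.8,-56.4,10],"delta_rot":[0,0,-4.4],"fingers":50},
    {"travel":[21.8,-56.4,10],"delta_rot":[0,0,-4.4],"fingers":50},
    {"travel":[21.8,-56.4,10],"delta_rot":[0,0,-4.4],"fingers":50},
    {"travel":[21.8,-56.4,10],"delta_rot":[0,0,-4.4],"fingers":50},
    {"travel":[21.8,-56.4,10],"delta_rot":[0,0,-4.4],"fingers":50},
    {"travel":[21.8,-56.4,10],"delta_rot":[0,0,-4.4],"fingers":50},
    {"travel":[21.8,-56.4,10],"delta_rot":[0,0,-4.4],"fingers":50},
  ],
  squeeze=50,
)

```text
t: 1.1
position: [0.3822, 0.1364, 0.3114]
tool_rot: [180.0, 0.0, 125.3]
force: [1.0, -0.2, 0.5]
width: 0.583
```

Call:
drive_tool(
  motion=[
    {"travel":[21.8,-56.2,10],"delta_rot":[0,0,-4.4],"fingers":50},
    {"travel":[21.8,-56.2,10],"delta_rot":[0,0,-4.4],"fingers":50},
    {"travel":[21.8,-56.2,10],"delta_rot":[0,0,-4.4],"fingers":50},
    {"travel":[21.8,-56.2,10],"delta_rot":[0,0,-4.4],"fingers":50},
    {"travel":[21.8,-56.2,10],"delta_rot":[0,0,-4.4],"fingers":50},
    {"travel":[21.8,-56.2,10],"delta_rot":[0,0,-4.4],"fingers":50},
    {"travel":[21.8,-56.2,0],"delta_rot":[0,0,-4.4],"fingers":50},
    {"travel":[20.9,-56.2,0],"delta_rot":[0,0,-4.7],"fingers":50},
  ],
)

```text
t: 2.1
position: [0.556, -0.3132, 0.3709]
tool_rot: [-180.0, -0.0, 89.7]
force: [0.1, 0.2, -0.5]
width: 0.586
```

Call:
drive_tool(
  motion=[
    {"travel":[0,0,-50],"fingers":50},
    {"travel":[0,0,-50],"fingers":50},
    {"travel":[0,0,-35],"fingers":50},
    {"travel":[0,0,-13],"fingers":50},
    {"fingers":15},
    {"fingers":15},
    {"fingers":15},
    {"fingers":15},
  ],
  squeeze=60,
)

```text
invalid input at $.motion[0]: expected keys delta_rot, travel, fingers
```

Call:
drive_tool(
  motion=[
    {"travel":[0,0,-50],"delta_rot":[0,0,0],"fingers":50},
    {"travel":[0,0,-50],"delta_rot":[0,0,0],"fingers":50},
    {"travel":[0,0,-35],"delta_rot":[0,0,0],"fingers":50},
    {"travel":[0,0,-13],"delta_rot":[0,0,0],"fingers":50},
    {"travel":[0,0,0],"delta_rot":[0,0,0],"fingers":50},
    {"travel":[0,0,0],"delta_rot":[0,0,0],"fingers":15},
    {"travel":[0,0,0],"delta_rot":[0,0,0],"fingers":15},
    {"travel":[0,0,0],"delta_rot":[0,0,0],"fingers":15},
  ],
  squeeze=60,
)

```text
t: 3.1
position: [0.5576, -0.3122, 0.2259]
tool_rot: [179.7, 0.1, 89.9]
force: [2.9, 0.9, 5.1]
width: 0.291
```

Call:
drive_tool(
  motion=[
    {"travel":[0,0,25],"delta_rot":[0,0,0],"fingers":15},
    {"travel":[0,0,40],"delta_rot":[0,0,0],"fingers":15},
    {"travel":[-10,15,40],"delta_rot":[0,0,0],"fingers":15},
    {"travel":[-15,40,5],"delta_rot":[0,0,0.7],"fingers":15},
    {"travel":[-18,54,0],"delta_rot":[0,0,0.7],"fingers":15},
    {"travel":[-18,54,0],"delta_rot":[0,0,0.7],"fingers":15},
    {"travel":[-18,54,0],"delta_rot":[0,0,0.7],"fingers":15},
    {"travel":[-18,54,0],"delta_rot":[0,0,0.7],"fingers":15},
  ],
)

```text
t: 4.1
position: [0.4565, -0.0387, 0.3321]
tool_rot: [-179.8, -0.0, 93.4]
force: [0.9, -0.8, -4.1]
width: 0.293
```

```bash
python3 - <<'E'
from h import *
im=cv2.cvtColor(capture("scene"),cv2.COLOR_RGB2BGR);cv2.imwrite("pics/s4.png",im)
print(manip.read_state()["force"])
E
```

```text
[-5.06662336  5.2524681  -4.4972887 ]
```

View pics/s4.png

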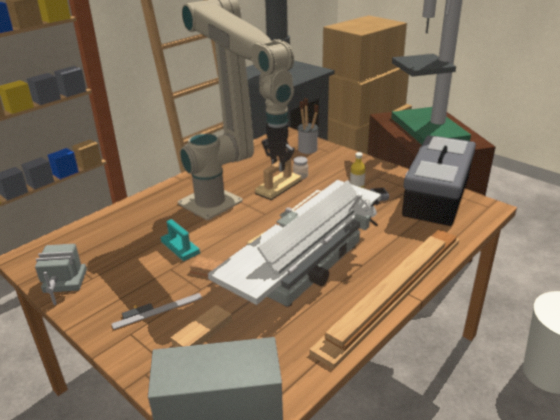

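Call:
drive_tool(
  motion=[
    {"travel":[-17,55,0],"delta_rot":[0,0,0.5],"fingers":15},
    {"travel":[-17,55,0],"delta_rot":[0,0,0.5],"fingers":15},
    {"travel":[-17,55,0],"delta_rot":[0,0,0.5],"fingers":15},
    {"travel":[-17,55,0],"delta_rot":[0,0,0.5],"fingers":15},
    {"travel":[-17,55,-15],"delta_rot":[0,0,0.5],"fingers":15},
    {"travel":[-17,55,-25],"delta_rot":[0,0,0.2],"fingers":15},
    {"travel":[0,0,-55],"delta_rot":[0,0,0],"fingers":15},
    {"travel":[0,0,-55],"delta_rot":[0,0,0],"fingers":15},
  ],
)

```text
t: 5.15
position: [0.3555, 0.2898, 0.1815]
tool_rot: [-180.0, 0.1, 96.2]
force: [1.3, -0.3, -4.5]
width: 0.295
```

```bash
python3 - <<'E'
from h import *
im=cv2.cvtColor(capture("top"),cv2.COLOR_RGB2BGR);cv2.imwrite("pics/t5.png",im)
im=cv2.cvtColor(capture("scene"),cv2.COLOR_RGB2BGR);cv2.imwrite("pics/s5.png",im)
crop("pics/t5.png",150,200,110,80,7,"pics/t5z.png");crop("pics/s5.png",240,120,110,90,7,"pics/s5z.png")
s=manip.read_state();print(s["force"],s["position"],s["tool_rot"])
E
```

```text
[-1.51865532 -1.10543579 -4.67350887] [0.3491433  0.2851206  0.17550303] [-179.02589153    0.49191453   96.14314797]
```

View pics/t5z.png

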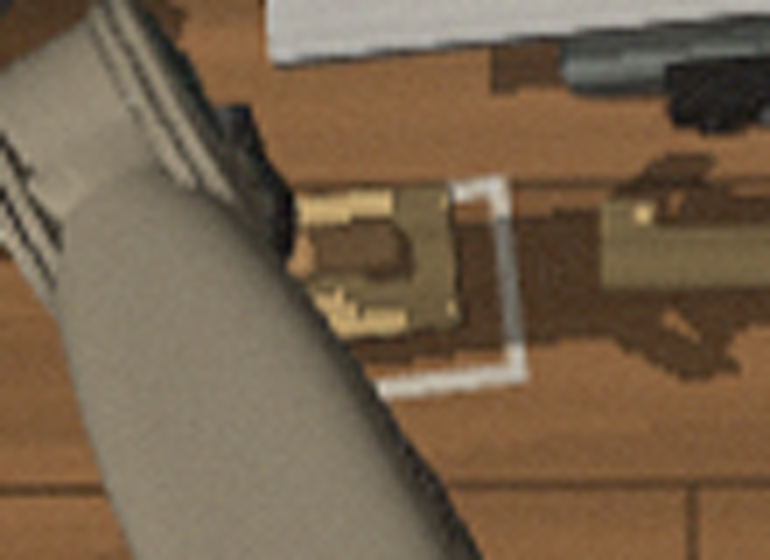

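View pics/s5z.png

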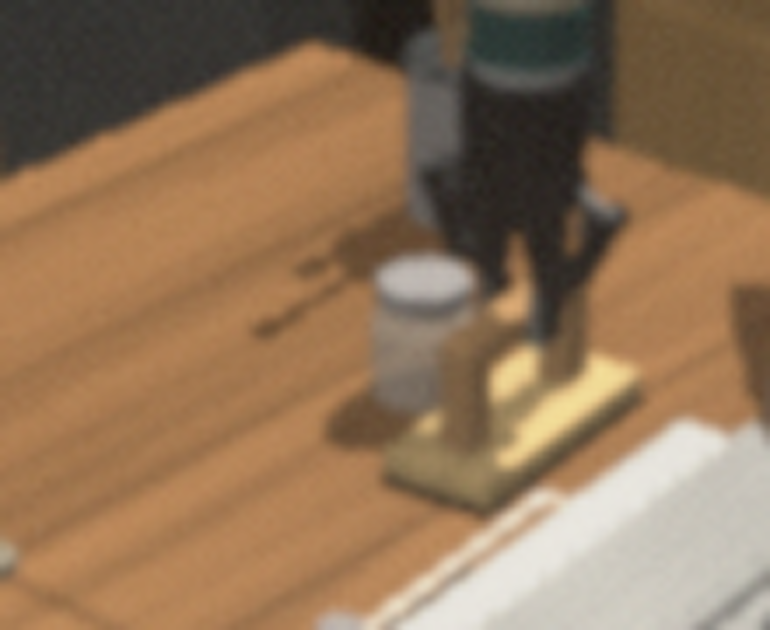

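Call:
drive_tool(
  motion=[
    {"travel":[-2,3,-30],"delta_rot":[0,0,0],"fingers":15},
    {"travel":[0,0,-30],"delta_rot":[0,0,0],"fingers":15},
    {"travel":[0,0,-25],"delta_rot":[0,0,0],"fingers":15},
    {"travel":[0,0,-10],"delta_rot":[0,0,0],"fingers":15},
    {"travel":[0,0,-4],"delta_rot":[0,0,0],"fingers":15},
    {"travel":[0,0,0],"delta_rot":[0,0,0],"fingers":15},
    {"travel":[0,0,0],"delta_rot":[0,0,0],"fingers":15},
    {"travel":[0,0,0],"delta_rot":[0,0,0],"fingers":15},
  ],
)

```text
t: 6.25
position: [0.3552, 0.2928, 0.0851]
tool_rot: [179.9, -0.0, 96.1]
force: [0.4, 0.6, -5.2]
width: 0.292
```

```bash
python3 - <<'E'
from h import *
im=cv2.cvtColor(capture("top"),cv2.COLOR_RGB2BGR);cv2.imwrite("pics/t6.png",im)
crop("pics/t6.png",150,200,110,80,7,"pics/t6z.png")
s=manip.read_state();print(s["force"],s["position"],s["tool_rot"],s["dq"].round(2))
E
```

```text
[ 0.50914131  0.02335663 -3.59320419] [0.35505007 0.29268113 0.08495316] [ 1.79948113e+02 -2.40977206e-02  9.60913952e+01] [-0.    0.19 -0.24 -0.21 -0.06  0.04]
```

View pics/t6z.png

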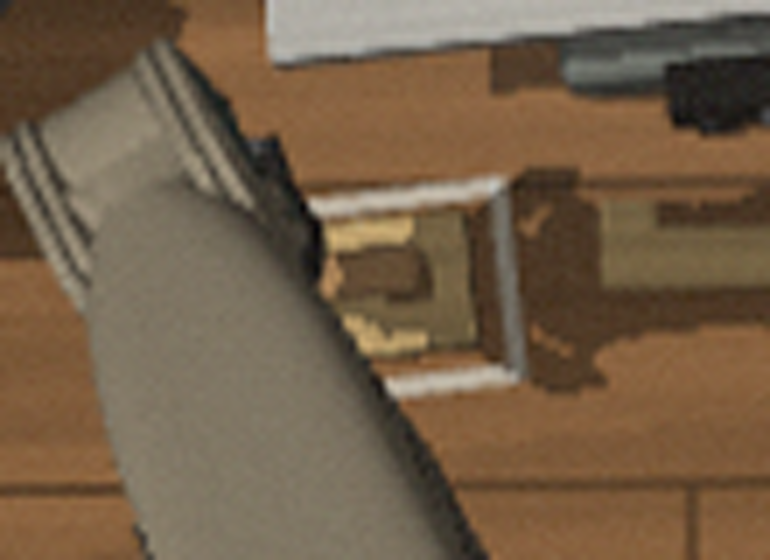

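```bash
python3 - <<'E'
from h import *
p=np.array([(467,208),(479,344)])/7+[149.5,199.5]
P=plane("top",p,.040)[:,:2]*1000
th=np.radians(6.1);R=np.array([[np.cos(th),-np.sin(th)],[np.sin(th),np.cos(th)]])
print(P,(P-[353.8,291])@R)
E
```

```text
[[400.11783852 208.78941921]
 [324.90180723 201.81779855]] [[ 37.31955331 -86.66702199]
 [-38.2114334  -85.60640723]]
```

Call:
drive_tool(
  motion=[
    {"travel":[0,1,-8],"delta_rot":[0,0,0],"fingers":15},
    {"travel":[0,0,-3],"delta_rot":[0,0,0],"fingers":15},
    {"travel":[0,0,-2],"delta_rot":[0,0,0],"fingers":15},
    {"travel":[0,0,-1],"delta_rot":[0,0,0],"fingers":15},
    {"travel":[0,0,0],"delta_rot":[0,0,0],"fingers":15},
    {"travel":[0,0,0],"delta_rot":[0,0,0],"fingers":15},
    {"travel":[0,0,0],"delta_rot":[0,0,0],"fingers":15},
    {"travel":[0,0,0],"delta_rot":[0,0,0],"fingers":15},
  ],
)

```text
t: 7.3
position: [0.3546, 0.2938, 0.0708]
tool_rot: [-180.0, -0.1, 96.1]
force: [-4.6, 2.6, 5.4]
width: 0.291
```

Call:
drive_tool(
  motion=[
    {"travel":[0,0,0],"delta_rot":[0,0,0],"fingers":55},
    {"travel":[0,0,0],"delta_rot":[0,0,0],"fingers":55},
    {"travel":[0,0,0],"delta_rot":[0,0,0],"fingers":55},
    {"travel":[0,0,30],"delta_rot":[0,0,0],"fingers":55},
    {"travel":[0,0,60],"delta_rot":[0,0,0],"fingers":55},
    {"travel":[0,0,60],"delta_rot":[0,0,0],"fingers":55},
    {"travel":[0,-30,50],"delta_rot":[0,0,-0.5],"fingers":55},
    {"travel":[0,-40,45],"delta_rot":[0,0,-0.5],"fingers":55},
  ],
)

```text
t: 8.3
position: [0.3552, 0.2231, 0.3176]
tool_rot: [179.9, -0.0, 95.2]
force: [0.5, -0.4, 0.2]
width: 0.645
```

```bash
python3 - <<'E'
from h import *
s=manip.read_state();print(s["position"],s["tool_rot"],s["q"].round(1))
J=np.array([.5975,-.0642]);a=np.radians(5.1);R=np.array([[np.cos(a),-np.sin(a)],[np.sin(a),np.cos(a)]])
for y in (-130,-100):
  for r in (170,69):
    p=np.array([85-r*.7071,y]);print(y,r,J+R@p/1000,(160+r*.7071)/1000)
# clip & pointer estimates
arc=lambda r,phi,y:np.r_[J+R@np.array([85-r*np.cos(phi),y])/1000,(160+r*np.sin(phi))/1000]
inv=lambda P:(lambda v:(v[0],v[1],np.hypot(v[0]-85,P[2]*1000-160),np.degrees(np.arctan2(P[2]*1000-160,85-v[0]))))(((P[:2]-J)*1000)@R)
T=lambda x,y:(x/13+204.5,y/13+114.5)
S=lambda x,y:(x/13+329.5,y/13+174.5)
for nm,s_,t_ in (("ptr",(385,232),(440,262)),("ptr2",(395,240),(425,265)),("clipflange",(600,362),(336,130)),("clipflange2",(610,355),(336,110))):
    P,e=tri(S(*s_),T(*t_));print(nm,np.round(inv(P),1),e)
E
```

```text
[0.35520418 0.22313092 0.31762966] [ 1.79854256e+02 -1.76037537e-02  9.51874753e+01] [ 23.3  -7.6 -16.6  80.9  -0.  108.1]
-130 170 [ 0.57398864 -0.19681504] 0.280207
-130 69 [ 0.64512301 -0.19046647] 0.2087899
-100 170 [ 0.57132181 -0.16693381] 0.280207
-100 69 [ 0.64245618 -0.16058524] 0.2087899
ptr [119.4 160.3 112.6 107.8] 0.0015462160963875446
ptr2 [120.3 164.5 109.  108.9] 0.0013018677250839828
clipflange [172.8 186.9 113.9 140.4] 0.00035416767419569326
clipflange2 [176.7 185.9 119.6 140. ] 0.0006250238516347143
```

Call:
drive_tool(
  motion=[
    {"travel":[27,-52.5,2],"delta_rot":[0.5,-5.6,0],"fingers":45},
    {"travel":[27,-52.5,2],"delta_rot":[0.5,-5.6,0],"fingers":45},
    {"travel":[27,-52.5,2],"delta_rot":[0.5,-5.6,0],"fingers":45},
    {"travel":[27,-52.5,2],"delta_rot":[0.5,-5.6,0],"fingers":45},
    {"travel":[27,-52.5,0],"delta_rot":[0.5,-5.6,0],"fingers":45},
    {"travel":[27,-52.5,0],"delta_rot":[0.5,-5.6,0],"fingers":45},
    {"travel":[27,-52.5,0],"delta_rot":[0.5,-5.6,0],"fingers":45},
    {"travel":[27,-52.5,0],"delta_rot":[0.5,-5.6,0],"fingers":45},
  ],
)

```text
t: 9.3
position: [0.571, -0.1989, 0.3241]
tool_rot: [134.8, 0.1, 95.0]
force: [1.2, 1.1, 1.4]
width: 0.534
```

```bash
python3 - <<'E'
from h import *
from scipy.spatial.transform import Rotation as Ro
for n in ("top","scene"):
    cv2.imwrite(f"pics/{n}7.png",cv2.cvtColor(capture(n),cv2.COLOR_RGB2BGR))
crop("pics/top7.png",150,110,270,160,2.9,"pics/t7z.png");crop("pics/scene7.png",190,120,220,150,3.6,"pics/s7z.png")
s=manip.read_state();print(s["position"],s["tool_rot"],s["q"].round(1))
print(Ro.from_euler("xyz",s["tool_rot"],degrees=True).as_matrix().round(3))
E
```

```text
[ 0.57041092 -0.20173588  0.32122855] [ 1.35092142e+02 -9.94198121e-03  9.46977798e+01] [-39.6 -10.8 -31.2  34.1  29.5  55.4]
[[-0.082  0.706  0.704]
 [ 0.997  0.058  0.058]
 [ 0.     0.706 -0.708]]
```

View pics/t7z.png

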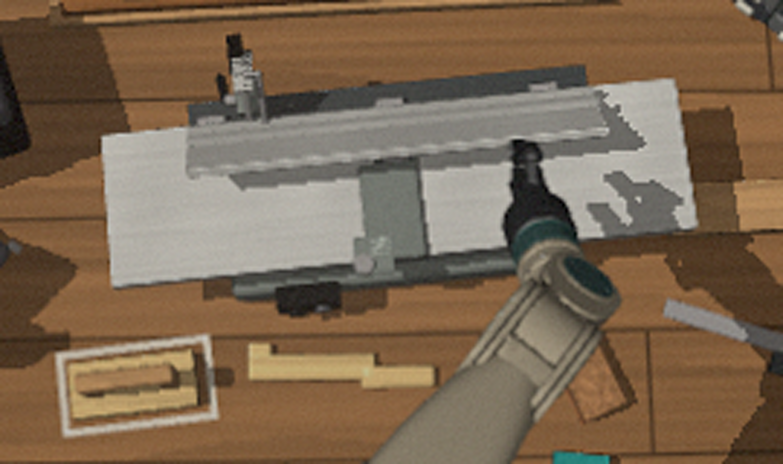

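View pics/s7z.png

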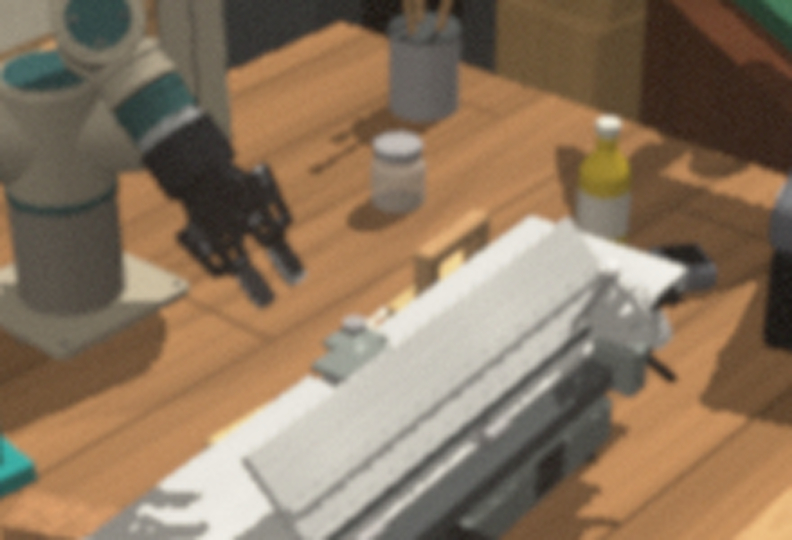

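Call:
drive_tool(
  motion=[
    {"travel":[3,2,-25],"delta_rot":[0,0,0],"fingers":45},
    {"travel":[0,0,-20],"delta_rot":[0,0,0],"fingers":45},
    {"travel":[15,1.3,-15],"delta_rot":[0,0,0],"fingers":45},
    {"travel":[15,1.3,-15],"delta_rot":[0,0,0],"fingers":45},
    {"travel":[8,0.7,-8],"delta_rot":[0,0,0],"fingers":45},
    {"travel":[0,0,0],"delta_rot":[0,0,0],"fingers":45},
    {"travel":[0,0,0],"delta_rot":[0,0,0],"fingers":45},
    {"travel":[0,0,0],"delta_rot":[0,0,0],"fingers":45},
  ],
)

```text
t: 10.4
position: [0.6118, -0.1916, 0.2414]
tool_rot: [135.0, 0.0, 95.1]
force: [0.6, -0.4, -0.8]
width: 0.527
```

```bash
python3 - <<'E'
from h import *
for n in ("top","scene"):
    cv2.imwrite(f"pics/{n}8.png",cv2.cvtColor(capture(n),cv2.COLOR_RGB2BGR))
crop("pics/top8.png",300,120,80,80,8,"pics/t8z.png");crop("pics/scene8.png",220,160,110,90,7,"pics/s8z.png")
s=manip.read_state();print(s["position"],s["tool_rot"],s["force"])
E
```

```text
[ 0.61170878 -0.19153786  0.24116872] [1.34976652e+02 3.17539279e-02 9.50736120e+01] [ 0.1671993   0.0238469  -0.64551461]
```

View pics/t8z.png

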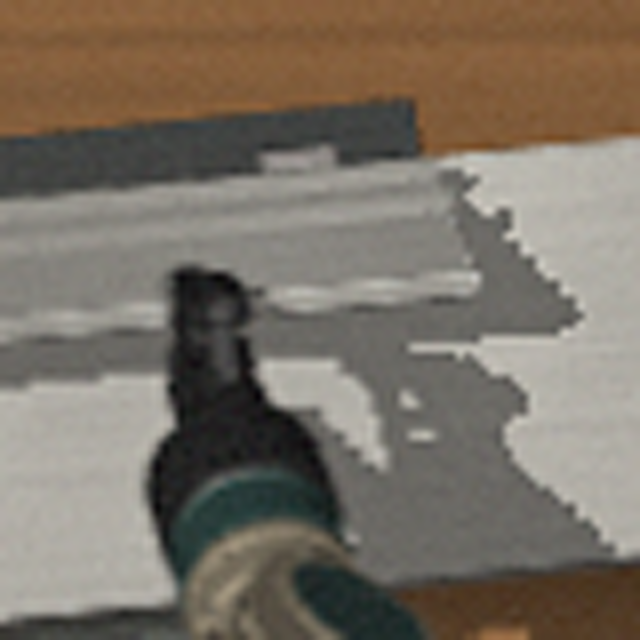

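View pics/s8z.png

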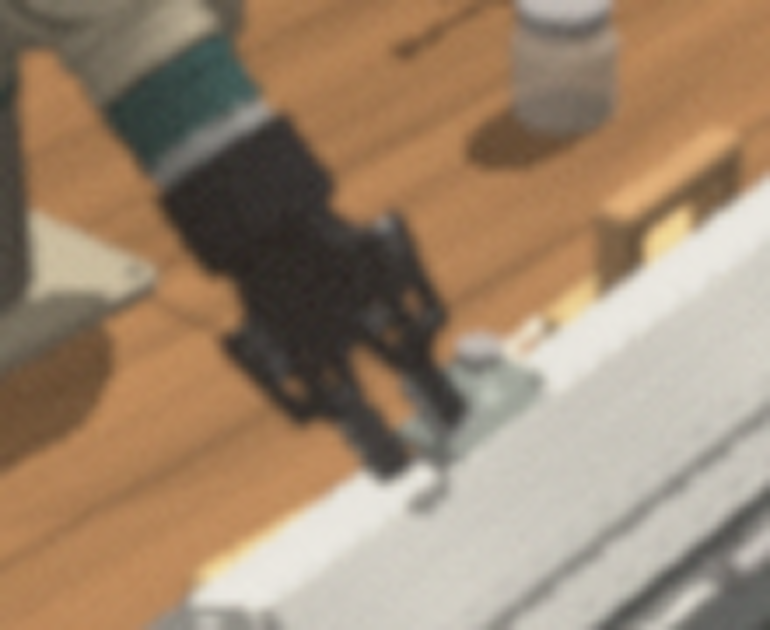

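Call:
drive_tool(
  motion=[
    {"travel":[12,1.1,-12],"delta_rot":[0,0,0],"fingers":45},
    {"travel":[12,1.1,-12],"delta_rot":[0,0,0],"fingers":45},
    {"travel":[9,0.8,-9],"delta_rot":[0,0,0],"fingers":45},
    {"travel":[0,0,0],"delta_rot":[0,0,0],"fingers":45},
    {"travel":[0,0,0],"delta_rot":[0,0,0],"fingers":5},
    {"travel":[0,0,0],"delta_rot":[0,0,0],"fingers":5},
    {"travel":[0,0,0],"delta_rot":[0,0,0],"fingers":5},
    {"travel":[0,0,0],"delta_rot":[0,0,0],"fingers":5},
  ],
  squeeze=50,
)

```text
t: 11.5
position: [0.6465, -0.1883, 0.2102]
tool_rot: [134.7, 0.1, 95.2]
force: [6.8, 1.8, 0.8]
width: 0.137
```

```bash
python3 - <<'E'
from h import *
s=manip.read_state();print(s["position"],s["tool_rot"],s["force"],s["wrist_torque"],s["width"]*85.4)
E
```

```text
[ 0.64653638 -0.18831292  0.21015731] [1.34735465e+02 6.24622318e-02 9.51840278e+01] [6.82576867 1.76548654 0.80673361] [0.26306839 0.26006981 0.0407178 ] 11.659934097320475
```

Call:
drive_tool(
  motion=[
    {"travel":[3.5,0.3,3.3],"delta_rot":[-0.36,3.98,0],"fingers":5},
    {"travel":[3.7,0.3,3.0],"delta_rot":[-0.36,3.98,0],"fingers":5},
    {"travel":[3.9,0.4,2.8],"delta_rot":[-0.36,3.98,0],"fingers":5},
    {"travel":[4.1,0.4,2.5],"delta_rot":[-0.36,3.98,0],"fingers":5},
    {"travel":[4.3,0.4,2.2],"delta_rot":[-0.36,3.98,0],"fingers":5},
    {"travel":[4.4,0.4,1.9],"delta_rot":[-0.36,3.98,0],"fingers":5},
    {"travel":[0,0,0],"delta_rot":[0,0,0],"fingers":5},
    {"travel":[0,0,0],"delta_rot":[0,0,0],"fingers":5},
  ],
)

```text
t: 12.5
position: [0.6705, -0.1863, 0.2259]
tool_rot: [158.6, 0.1, 95.1]
force: [0.3, 0.6, 4.3]
width: 0.132
```

```bash
cat > look.py <<'E'
from h import *
import sys
k=sys.argv[1]
for n,box in (("top",(205,110,60,50)),("scene",(330,175,60,55))):
    im=np.mean([capture(n).astype(float) for _ in range(3)],0).astype(np.uint8)
    im=cv2.cvtColor(im,cv2.COLOR_RGB2BGR);cv2.imwrite(f"pics/{n}{k}.png",im);x0,y0,w,h=box
    crop(f"pics/{n}{k}.png",x0,y0,w,h,10,f"pics/{n}{k}z.png")
s=manip.read_state();print(s["t"],s["position"],s["tool_rot"],s["force"],s["wrist_torque"],s["width"]*85.4)
J=np.array([.5975,-.0642]);a=np.radians(5.1);R=np.array([[np.cos(a),-np.sin(a)],[np.sin(a),np.cos(a)]])
v=((s["position"][:2]-J)*1000)@R;dx,dz=v[0]-85,s["position"][2]*1000-160
print("r",np.hypot(dx,dz),"phi",np.degrees(np.arctan2(dz,-dx)),"tool",s["tool_rot"][0]-90)
E
python3 look.py 9
```

```text
12.8 [ 0.67034537 -0.18630457  0.22584514] [1.58617759e+02 7.01641716e-02 9.51174665e+01] [1.59728468 1.32459503 4.94744895] [ 0.48933503 -0.54669151  0.08771612] 11.06686545912581
r 69.84520018753113 phi 70.51513421837996 tool 68.61775873197735
```

View pics/top9z.png

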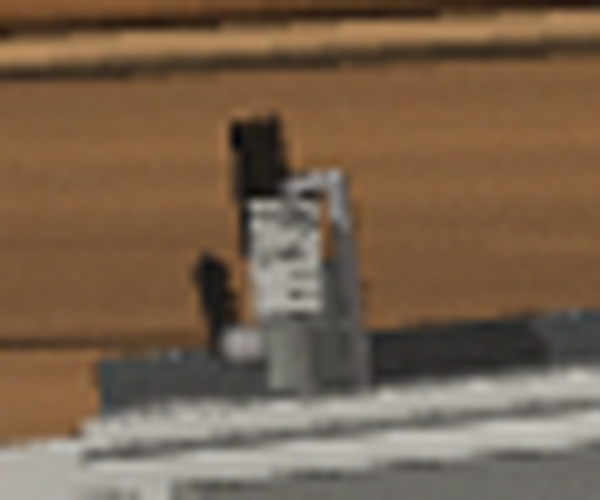

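View pics/scene9z.png

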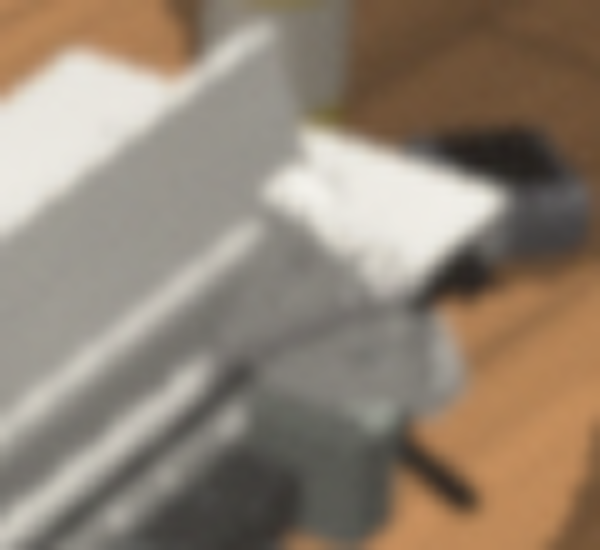

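View pics/scene9.png

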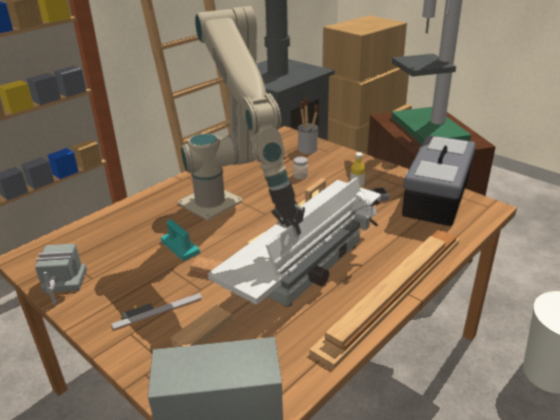

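```bash
python3 - <<'E'
from h import *
J=np.array([.5975,-.0642]);a=np.radians(5.1);R=np.array([[np.cos(a),-np.sin(a)],[np.sin(a),np.cos(a)]])
def pt(r,phi,y,t=0):
    f=np.radians(phi); return np.r_[J+R@np.array([85-r*np.cos(f)+t*np.sin(f),y])/1000,(160+r*np.sin(f)+t*np.cos(f))/1000]
o={"top":(204.5,109.5),"scene":(329.5,174.5)}
for n in o:
    im=cv2.imread(f"pics/{n}9.png");g=im.max(2)
    x0,y0=(222,118) if n=="top" else (366,195)
    print(n,"gray rows from",y0,"cols from",x0);print(g[y0:y0+16,x0:x0+18])
    z=lambda p:((proj(n,p)[0]-o[n])*10).round().astype(int).tolist()
    for phi in (136,138,140,142,144):
        print(phi,"outer back/front",z(pt(121,phi,187,9)),z(pt(121,phi,187,-9)),"base",z(pt(95,phi,187,0)),"cen",z(pt(117,phi,187)))
    for phi in (128,130,132,134,136): print("ptr",phi,z(pt(102,phi,174)),z(pt(102,phi,160)))
E
```

```text
top gray rows from 118 cols from 222
[[125 124 125 122 125 128 128 130 129 128 130 131 128 126 129 127 127 127]
 [125 124 125 127 127 128 126 126 127 128 124 126 124 125 125 128 127 127]
 [126 124 127 125 126 126 129 129 133 131 131 128 129 126 127 125 129 130]
 [133 132 133 132 132 131 137 139 110 110  87 137 134 134 132 134 134 138]
 [131 131 133 133 133 137  50  55  44  47  41 111 137 133 135 133 132 133]
 [133 136 134 133 138 141  18  31  30  30  36 114 141 138 137 138 136 139]
 [140 138 139 138 139 146  24  29  34  34  33  86 146 142 139 139 139 140]
 [138 138 139 138 140 146  76  29  32  32  37  86 146 137 134 136 134 134]
 [132 132 130 132 132 135  77  26  32  35  33  60 137 128 129 128 129 131]
 [127 129 128 127 129 131  75  29  31  33  28  37  92  98 144 133 156 111]
 [132 134 132 132 134 136  74  29  29  34  39  86 142 147 136 128 130  91]
 [135 136 136 138 138 138  75  26  27  34  40  74 106  46  54  95 133 101]
 [135 133 132 134 135 136 106  59 154 148 151 111 113 147 126 119 135  98]
 [125 124 124 124 124 125 126  29 109 106 110 109  82  87 132 127 135 112]
 [125 124 122
[... 1717 characters left out ...]
 172 168 160 154 153 158 165]
 [126 127 129 130 126 122 126 147 166 172 169 164 157 153 154 161 168 175]
 [119 124 130 133 129 125 129 150 164 166 160 155 153 156 164 169 175 181]]
136 outer back/front [476, 271] [447, 228] base [411, 278] cen [454, 254]
138 outer back/front [482, 281] [454, 238] base [416, 286] cen [460, 264]
140 outer back/front [488, 292] [461, 248] base [421, 294] cen [466, 274]
142 outer back/front [493, 303] [468, 258] base [426, 302] cen [472, 284]
144 outer back/front [498, 313] [474, 268] base [430, 310] cen [478, 294]
ptr 128 [381, 254] [360, 270]
ptr 130 [387, 261] [367, 278]
ptr 132 [394, 269] [373, 287]
ptr 134 [400, 278] [380, 295]
ptr 136 [406, 286] [385, 303]
```

```bash
python3 - <<'E'
from h import *
for k,r0 in (("0",130),("9",122)):
    g=cv2.imread(f"pics/top{k}.png").max(2); print(k,"rows",r0,"cols 230..");print(g[r0:r0+12,230:246])
d=cv2.absdiff(cv2.imread("pics/scene9.png"),cv2.imread("pics/scene0.png")).max(2)
cv2.imwrite("pics/d.png",cv2.resize(np.clip(d[175:230,330:390].astype(int)*2,0,255).astype(np.uint8),None,fx=10,fy=10,interpolation=cv2.INTER_CUBIC))
a=cv2.imread("pics/scene0.png")[190:220,345:390];b=cv2.imread("pics/scene9.png")[190:220,345:390]
cv2.imwrite("pics/ab.png",cv2.resize(np.vstack([a,b]),None,fx=10,fy=10,interpolation=cv2.INTER_CUBIC))
E
```

```text
0 rows 130 cols 230..
[[159 145 153 112 119 145 121 113 133 131 131 129 128 129 126 129]
 [106 105 109 111  79  85 127 119 122 119 121 123 126 125 125 123]
 [155 152 150 110 109 108  94 124 124 118 121 124 121 121 119 120]
 [120 160 158 161 161 128 158 124 124 122 124 126 127 121 124 126]
 [125 155 155 149 119 113 128  90 119 109 125 123 121 123 129 122]
 [129 130 126 111 150 150 149 146 147 118  84 121 115 120 121 116]
 [151 126 162 156 113  85  75  67  97  80  94 119 116 117 119 118]
 [160 170 168 169 128 135 136  88  87  95  98 116 119 115 120 119]
 [141 164 164 165 164 167 157  87  65 101  91 119 119 117 117 117]
 [143 158 172 165 100 131 132  89  65 101  82 118 116 116 117 112]
 [147 174 167 170 172 171 165  95  62  70  83 119 124 120 120 122]
 [129 129 112 111  72  79  95  84  67  66  84 103 127 127 127 117]]
9 rows 122 cols 230..
[[ 44  47  41 111 137 133 135 133 132 133 137 137 134 135 136 134]
 [ 30  30  36 114 141 138 137 138 136 139 137 137 137 139 138 137]
 [ 34  34  33  86 146 142 139 139 139 140 141 142 139 140 138 140]
 [ 32  32  37  86 146 137 134 136 134 134 137 135 135 133 134 132]
 [ 32  35  33  60 137 128 129 128 129 131 129 128 128 128 129 129]
 [ 31  33  28  37  92  98 144 133 156 111 130 132 133 131 131 133]
 [ 29  34  39  86 142 147 136 128 130  91 138 135 137 135 137 135]
 [ 27  34  40  74 106  46  54  95 133 101 138 135 135 134 135 133]
 [154 148 151 111 113 147 126 119 135  98 109 129 128 129 129 129]
 [109 106 110 109  82  87 132 127 135 112 108 125 123 124 124 121]
 [159 151 147 113 111 108  94 119  85 116  95 123 122 123 122 122]
 [123 158 160 161 159 129 158 119  73  86 102 129 127 126 123 126]]
```

View pics/ab.png

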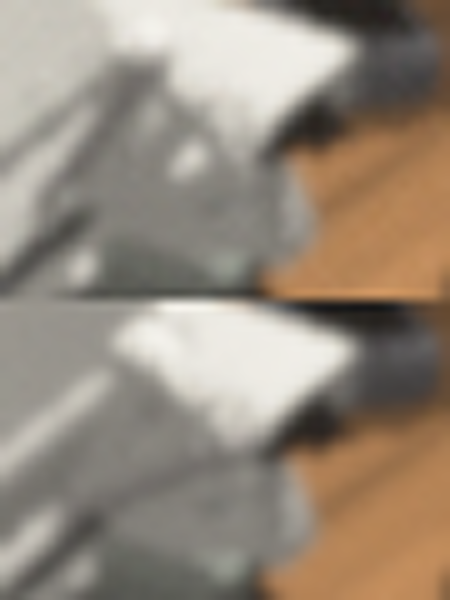

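View pics/d.png

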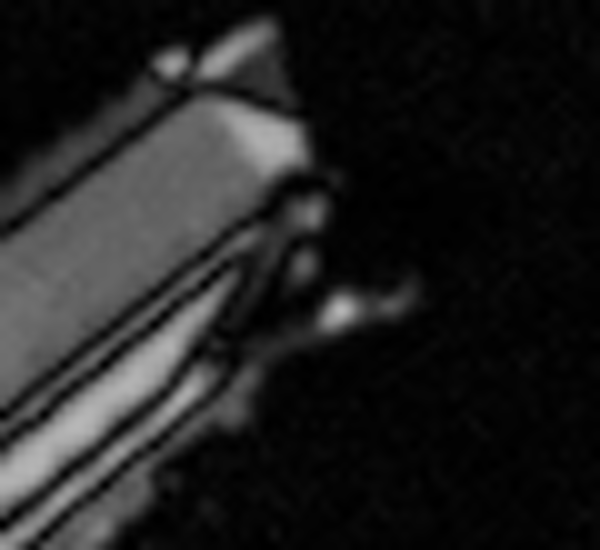

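```bash
python3 - <<'E'
from h import *
J=np.array([.5975,-.0642]);a=np.radians(5.1);R=np.array([[np.cos(a),-np.sin(a)],[np.sin(a),np.cos(a)]])
def pt(r,phi,y,t=0):
    f=np.radians(phi); return np.r_[J+R@np.array([85-r*np.cos(f)+t*np.sin(f),y])/1000,(160+r*np.sin(f)+t*np.cos(f))/1000]
for phi in (136,138,140,142,144):
    for n in ("scene","top"):
        print(phi,n,*[f"r{r}t{t}y{y}:{proj(n,pt(r,phi,y,t))[0].round(1).tolist()}" for r,t,y in ((121,9,178),(121,9,196),(121,-9,178),(121,-9,196),(112,9,178),(112,-9,178),(112,-9,196),(95,0,178))])
im=cv2.imread("pics/scene9.png")[188:215,360:395];cv2.imwrite("pics/c.png",cv2.resize(im,None,fx=20,fy=20,interpolation=cv2.INTER_NEAREST))
E
```

```text
136 scene r121t9y178:[375.8, 202.7] r121t9y196:[378.4, 200.5] r121t-9y178:[372.9, 198.4] r121t-9y196:[375.5, 196.3] r112t9y178:[374.0, 203.7] r112t-9y178:[371.1, 199.4] r112t-9y196:[373.7, 197.2] r95t0y178:[369.3, 203.4]
136 top r121t9y178:[232.5, 122.3] r121t9y196:[227.6, 122.8] r121t-9y178:[232.5, 124.3] r121t-9y196:[227.5, 124.8] r112t9y178:[232.8, 124.6] r112t-9y178:[232.8, 126.6] r112t-9y196:[227.8, 127.1] r95t0y178:[233.4, 129.9]
138 scene r121t9y178:[376.4, 203.7] r121t9y196:[379.0, 201.6] r121t-9y178:[373.6, 199.4] r121t-9y196:[376.2, 197.2] r112t9y178:[374.6, 204.6] r112t-9y178:[371.8, 200.3] r112t-9y196:[374.4, 198.1] r95t0y178:[369.8, 204.2]
138 top r121t9y178:[232.5, 121.9] r121t9y196:[227.6, 122.5] r121t-9y178:[232.5, 123.8] r121t-9y196:[227.5, 124.3] r112t9y178:[232.8, 124.3] r112t-9y178:[232.8, 126.1] r112t-9y196:[227.8, 126.6] r95t0y178:[233.4, 129.5]
140 scene r121t9y178:[377.0, 204.8] r121t9y196:[379.5, 202.6] r121t-9y178:[374.3, 200.4] r121t-9y196:[376.9, 198.2] r112t9y178:[375.1, 205.6] r112t-9y178:[372.5, 201.2] r112t-9y196:[375.0, 199.1] r95t0y178:[370.3, 205.0]
[... 399 characters left out ...]
6:[375.7, 200.0] r95t0y178:[370.8, 205.8]
142 top r121t9y178:[232.6, 121.3] r121t9y196:[227.7, 121.8] r121t-9y178:[232.5, 122.8] r121t-9y196:[227.5, 123.3] r112t9y178:[232.9, 123.7] r112t-9y178:[232.8, 125.2] r112t-9y196:[227.8, 125.7] r95t0y178:[233.4, 128.9]
144 scene r121t9y178:[378.1, 207.0] r121t9y196:[380.6, 204.7] r121t-9y178:[375.7, 202.4] r121t-9y196:[378.2, 200.3] r112t9y178:[376.1, 207.6] r112t-9y178:[373.7, 203.1] r112t-9y196:[376.3, 200.9] r95t0y178:[371.2, 206.6]
144 top r121t9y178:[232.6, 121.1] r121t9y196:[227.7, 121.6] r121t-9y178:[232.5, 122.4] r121t-9y196:[227.6, 122.9] r112t9y178:[232.9, 123.5] r112t-9y178:[232.8, 124.8] r112t-9y196:[227.9, 125.3] r95t0y178:[233.4, 128.6]
```

View pics/c.png

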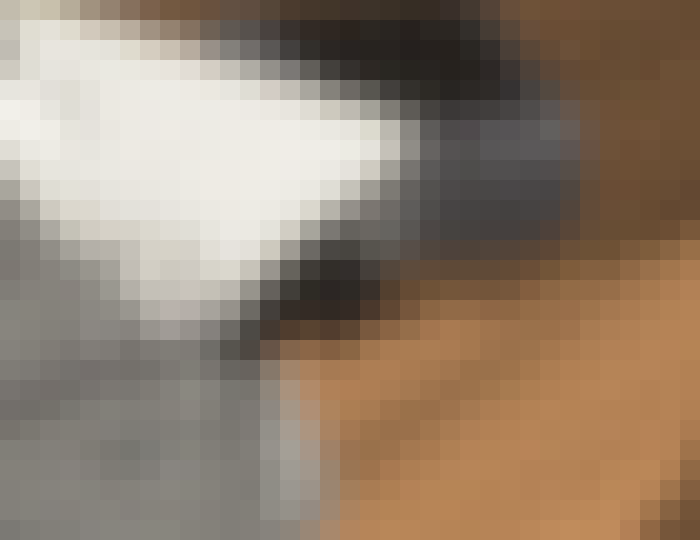

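Call:
drive_tool(
  motion=[
    {"travel":[1.3,0.1,0.5],"delta_rot":[-0.1,1.16,0],"fingers":5},
    {"travel":[1.3,0.1,0.5],"delta_rot":[-0.1,1.16,0],"fingers":5},
    {"travel":[1.4,0.1,0.4],"delta_rot":[-0.1,1.16,0],"fingers":5},
    {"travel":[0,0,0],"delta_rot":[0,0,0],"fingers":5},
    {"travel":[0,0,0],"delta_rot":[0,0,0],"fingers":5},
    {"travel":[0,0,0],"delta_rot":[0,0,0],"fingers":5},
    {"travel":[0,0,0],"delta_rot":[0,0,0],"fingers":5},
    {"travel":[0,0,0],"delta_rot":[0,0,0],"fingers":5},
  ],
)

```text
t: 13.8
position: [0.6745, -0.186, 0.2273]
tool_rot: [162.2, 0.1, 95.1]
force: [0.7, 0.7, 6.7]
width: 0.131
```

```bash
python3 look.py 10; python3 - <<'E'
from h import *
crop("pics/scene10.png",350,185,40,40,15,"pics/sA.png");crop("pics/top10.png",220,112,30,35,17,"pics/tA.png")
a=cv2.imread("pics/sA.png");b=cv2.resize(cv2.imread("pics/tA.png"),(510,595))
c=np.zeros((600,1110,3),np.uint8);c[:,:600]=a;c[:595,600:]=b;cv2.imwrite("pics/A.png",cv2.resize(c,(799,432)))
print(cv2.imread("pics/top10.png").max(2)[119:134,226:242])
E
```

```text
14.1 [ 0.67446654 -0.18597486  0.22732193] [1.62162118e+02 6.34597840e-02 9.51189958e+01] [-0.03569091  1.70467305  7.41240064] [ 0.58231206 -0.65266048  0.0950536 ] 11.462119943436404
r 69.99623268768391 phi 74.11094319433863 tool 72.1621182304888
[[126 125 126 126 127 126 126 125 128 127 127 124 127 127 125 125]
 [125 128 127 129 130 131 130 131 129 128 128 126 128 129 131 131]
 [132 133 138 139 111 108  85 138 136 132 135 134 134 135 136 132]
 [133 134  50  55  46  42  39 114 135 133 135 133 132 135 134 135]
 [138 143  22  28  33  33  37 112 144 138 138 136 137 137 139 139]
 [140 143  22  29  32  33  34  86 144 141 139 140 138 138 141 141]
 [142 145  75  33  34  33  35  85 143 140 135 137 138 134 135 136]
 [134 133  77  31  32  35  36  57 107 114 105 118 134 103 130 129]
 [130 130  75  33  36  36  36  66 163 154 151 148 140  87 133 132]
 [133 137  75  27  32  32  32  34  81  73  60  87 138  93 135 135]
 [137 138  71  25  28  36  36  77 102  74 119 125 139 104 138 138]
 [134 135 102  56 155 148 151 112 116 145 122 119 140 109 113 131]
 [122 125 125  31 108 108 108 109  80  90 132 123 103 115  92 125]
 [125 124 124  45 157 151 147 112 109 110  95 121  75  86  99 123]
 [119 120 118  46 122 157 160 160 159 129 157 125  92  85 104 128]]
```

View pics/A.png

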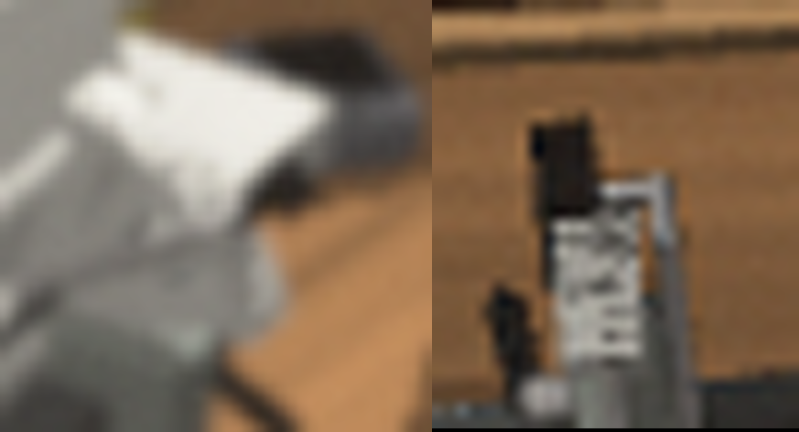

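Call:
drive_tool(
  motion=[
    {"travel":[0.7,0.06,0.2],"delta_rot":[-0.05,0.6,0],"fingers":5},
    {"travel":[0.7,0.06,0.2],"delta_rot":[-0.05,0.6,0],"fingers":5},
    {"travel":[0,0,0],"delta_rot":[0,0,0],"fingers":5},
    {"travel":[0,0,0],"delta_rot":[0,0,0],"fingers":5},
    {"travel":[0,0,0],"delta_rot":[0,0,0],"fingers":5},
    {"travel":[0,0,0],"delta_rot":[0,0,0],"fingers":5},
    {"travel":[0,0,0],"delta_rot":[0,0,0],"fingers":5},
    {"travel":[0,0,0],"delta_rot":[0,0,0],"fingers":5},
  ],
)

```text
t: 15.1
position: [0.6759, -0.1858, 0.2278]
tool_rot: [163.4, 0.1, 95.1]
force: [0.5, 0.5, 5.9]
width: 0.132
```

```bash
python3 look.py 11; python3 - <<'E'
from h import *
crop("pics/scene11.png",350,185,40,40,15,"pics/sA.png");crop("pics/top11.png",220,112,30,35,17,"pics/tA.png")
a=cv2.imread("pics/sA.png");b=cv2.resize(cv2.imread("pics/tA.png"),(510,595))
c=np.zeros((600,1110,3),np.uint8);c[:,:600]=a;c[:595,600:]=b;cv2.imwrite("pics/B.png",cv2.resize(c,(799,432)))
crop("pics/top11.png",150,110,270,160,2.9,"pics/t11w.png")
for k in ("9","10","11"):
    g=cv2.imread(f"pics/scene{k}.png").max(2).astype(int);g0=cv2.imread("pics/scene0.png").max(2)
    print(k);print((g-g0)[200:212,360:376])
E
```

```text
15.4 [ 0.67587849 -0.18580612  0.22774458] [1.63364650e+02 5.53057532e-02 9.51222661e+01] [0.54285452 1.92612765 6.91538109] [ 0.60686803 -0.65373593  0.05721284] 11.177756827979444
r 70.029301897996 phi 75.32419042701285 tool 73.36464953604423
9
[[-35 -20  -3  -1   2   1  -1   1   2  -1   1  -1   0  -1   3  -1]
 [-44 -26  -3   0  -2  -1   1   3  -2   0  -3  -1   0   1   2  -3]
 [-34 -16  -4  -1   2  -3   1  -4  -4   5  -7 -10  -2   1   1  -2]
 [-14  -2  -3  -6 -14  -9  -4  -6  -1  -2 -16 -14  -5  -1   0  -2]
 [ -3  -2 -10 -36 -43 -29 -18 -18 -14 -21 -26 -19  -5   1  -1  -1]
 [  0  -8 -31 -71 -79 -53 -32 -27 -40 -40 -27 -12  -8   0  -1  -2]
 [ -7 -18 -56 -80 -79 -53 -31 -24 -26 -25 -12  -5   0   1   0  -2]
 [-13 -28 -54 -61 -42 -24 -15  -8  -6  -7  -3  -2  -1   3   2   1]
 [-20 -24 -26 -25 -13  -4  -4  -3  -1   0   0  -3   1   0  -4   1]
 [-15 -11  -8  -5  -2  -2  -1   0   0   0   0   0   2   3   2   3]
 [ -3  -5  -2  -1  -3  -2  -1  -1  -1   1   1  -3   3  -1   1  -1]
 [  0  -1  -1   2   1  -1   0  -1   0  -1  -3   3   2  -2   1   3]]
10
[[-35 -20  -4   1   1   0  -1   0   1  -2   0
[... 867 characters left out ...]
  -1   0   2   0   1   1  -3]
 [-36 -17  -5  -1   0  -2   1  -2  -1   2   0   1   1   2   1  -1]
 [-18  -2  -3  -6 -13  -8   3   2   2   0   4  14  11   2  -1  -4]
 [ -7  -3 -12 -39 -42 -24  -6   1   4  13  25  40  36  10   1  -1]
 [ -1  -8 -38 -71 -64 -27  -6   2   6  23  44  56  31   4   0   0]
 [ -5 -23 -60 -63 -45 -19  -4  -3   1  16  24  23  11   2   0  -1]
 [-12 -34 -52 -40 -23 -12  -7 -14 -14 -14  -7  -2   2   1  -1   1]
 [-18 -28 -28 -25 -22 -18 -19 -18 -17 -17 -11  -3   0   0  -3   1]
 [-20 -23 -25 -18 -16 -16 -12 -11  -6  -5  -1  -2   3   3   1   1]
 [-17 -17 -13  -9  -8  -6  -3  -3  -2  -1   1  -4   2   0   0  -2]
 [-10  -5  -5  -2  -2  -1   0   0  -1   0  -3   4   1  -2   1   3]]
```

View pics/B.png

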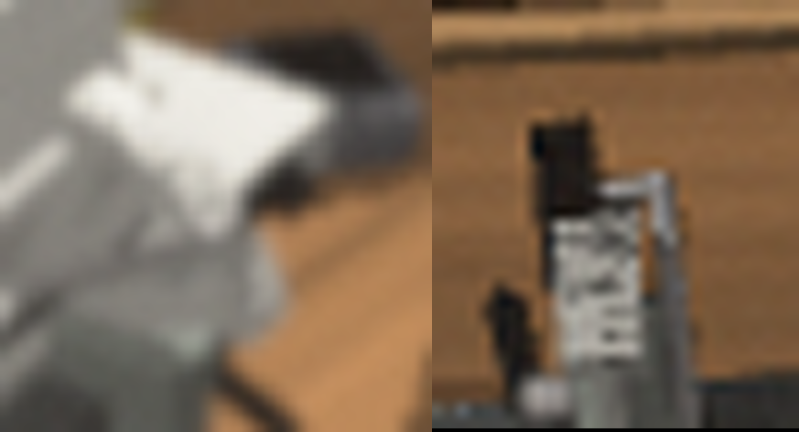

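View pics/t11w.png

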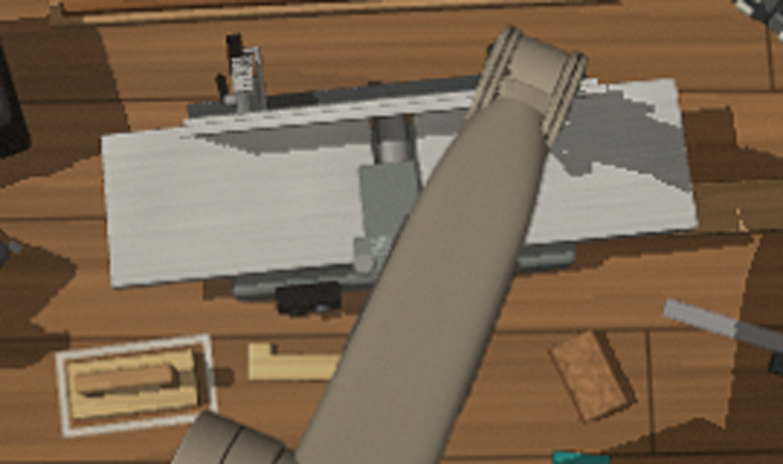

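Call:
drive_tool(
  motion=[
    {"travel":[0.5,0.04,0.1],"delta_rot":[-0.04,0.4,0],"fingers":5},
    {"travel":[0,0,0],"delta_rot":[0,0,0],"fingers":5},
    {"travel":[0,0,0],"delta_rot":[0,0,0],"fingers":5},
    {"travel":[0,0,0],"delta_rot":[0,0,0],"fingers":5},
    {"travel":[0,0,0],"delta_rot":[0,0,0],"fingers":5},
    {"travel":[0,0,0],"delta_rot":[0,0,0],"fingers":5},
    {"travel":[0,0,0],"delta_rot":[0,0,0],"fingers":5},
    {"travel":[0,0,0],"delta_rot":[0,0,0],"fingers":5},
  ],
)

```text
t: 16.4
position: [0.6764, -0.1858, 0.2279]
tool_rot: [163.8, 0.1, 95.1]
force: [0.2, 1.9, 6.8]
width: 0.136
```

```bash
python3 look.py 12; python3 - <<'E'
from h import *
crop("pics/scene12.png",350,185,40,40,15,"pics/sA.png");crop("pics/top12.png",220,112,30,35,17,"pics/tA.png")
a=cv2.imread("pics/sA.png");b=cv2.resize(cv2.imread("pics/tA.png"),(510,595))
c=np.zeros((600,1110,3),np.uint8);c[:,:600]=a;c[:595,600:]=b;cv2.imwrite("pics/C.png",cv2.resize(c,(799,432)))
print(cv2.imread("pics/top12.png").max(2)[120:132,226:242])
E
```

```text
16.7 [ 0.67636433 -0.18578973  0.22792695] [1.63765180e+02 6.25271123e-02 9.51179644e+01] [0.38768451 0.64500965 7.53152732] [ 0.64100004 -0.58574213  0.03972646] 11.299226346761788
r 70.0846497219621 phi 75.74581724080042 tool 73.765180060685
[[128 128 127 127 131 131 132 130 128 127 129 128 127 127 129 128]
 [133 134 136 139 111 109  87 137 136 132 133 133 135 137 133 136]
 [134 136  52  55  45  43  37 110 137 134 135 135 135 133 134 135]
 [136 142  23  29  30  29  40 114 140 137 135 138 137 139 140 138]
 [140 144  23  31  32  32  33  86 147 143 138 139 141 139 139 139]
 [138 143  75  29  32  29  39  91 144 139 135 133 134 137 134 134]
 [130 135  78  31  33  31  35  54 104 126 137 132 150 107 129 128]
 [127 133  74  30  33  35  36  67 152 142 137 128 130  93 134 132]
 [132 137  77  25  33  29  28  23  54  51  75  97 137  99 139 135]
 [136 137  74  28  28  36  38  75 102  75 118 124 140 103 103 137]
 [133 134 105  58 155 147 152 111 117 146 122 121 139 117 115 133]
 [124 126 125  31 109 106 108 112  79  85 131 121  85 121  95 124]]
```

View pics/C.png

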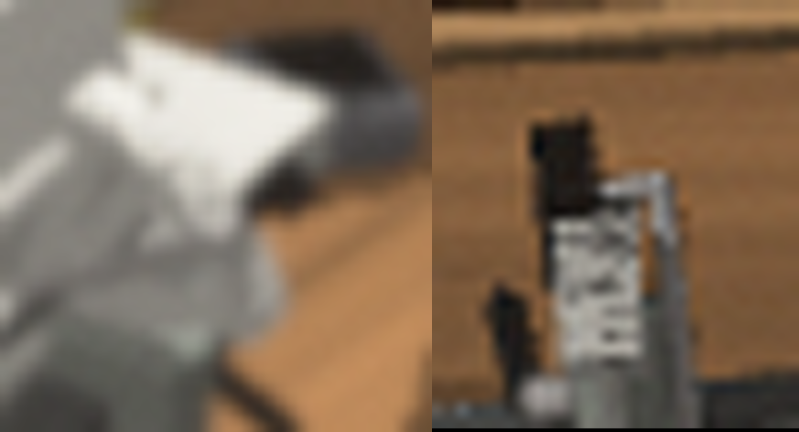

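View pics/scene12.png

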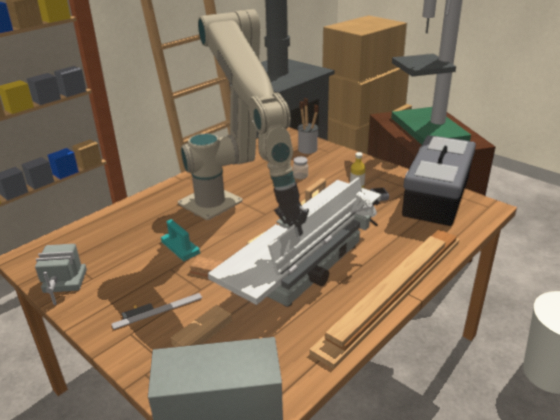

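```bash
python3 -c "
from workcell import manip
print(manip.close_job())"
```

```text
the job is handed in; nothing more can be done
None
```

The push pad is flat inside its taped outline. The fence is swung up to the clip and still held in the gripper, ready for you to lock. I handed the job in at about 16.7 s of the 46 s allowed.

- **Pad:** The last top-camera picture shows the board inside all four tape lines. Just before release its corners were within about 1–2 mm of centred.
- **Fence:** I pinched it by its bare upper edge and raised it in one continuous hold, so it never dropped. It stands at about 28.8° (0.50 rad), by the tool's turn. The grip reads 11.3 mm on the 12 mm plate, commanded at 50 N. The wrist force is steady at about 7 N.
- **Alignment:** The pointer measures about 141° around the hinge. My clip readings did not fully agree: about 140–141° from the scene camera and 141–144° from the top camera. I trusted the scene camera more, because the same angle shows up about three times larger there. I expect the line-up to be within 1–2°.
- **Everything else:** I did not touch the clip or anything else on the bench, and nothing looks moved in the pictures.

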